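# Set the bin status tags on the packing bench

### The arm

A 6-joint arm with a two-finger parallel gripper is mounted at the origin on the work surface. World frame = base frame: x ahead of the robot, y to its left, z up, the work surface at z = 0. Lengths are in m, angles in degrees, forces in N, time in s.
With the tool pointing down it reaches from about 0.4 to 0.825 m from the base axis. Payload 7 kg.
Tool frame: the origin (TCP) lies between the finger pads; the fingertips stand 25 mm ahead of it and the grasp point (between the pads) lies 6 mm ahead of it; z points along the fingers, y is the line along which they close (so a half turn about z gives the same grasp; the last joint's range is limited). The gripper opens to 88 mm and grips with 3 to 60 N. Pads are 19 mm wide; open, the fingers measure 130 mm over their backs; the gripper's body (78 mm by 193 mm) begins 47 mm behind the grasp point.
Start: joints at [91.392, 20.546, 0.682, 0, -70.136, -16.507], TCP at [0.176, 0.652, 0.225] pointing down, gripper open.
Joint ranges: [-176.03, 176.03], [-82.01, 121.73], [-58.28, 71.71], [-173.87, 95.51], [-174.79, -0.11], [-173.66, 173.66]. Speed limits (degrees/s): [136.94, 136.94, 172.46, 180, 180, 180].

### API

Orientations are given as [roll, pitch, yaw] about the fixed x, y, z axes, in that order (R = Rz(yaw) Ry(pitch) Rx(roll)).
In Python, from plant import ctrl gives the robot as it stands.
- The arm moves only by the shell command python3 drive.py 'ROWS'. ROWS is a JSON list of rows, 1 to 8 of them, each of 5 numbers: dx, dy, dz in m, then a turn about the tool's z in degrees, then the finger opening in m; each row is the pose to reach, as a shift and turn from the pose commanded when the command began, along the tool's axes at that moment; what a row does not reach only later rows make up. A row lasts 1/8 s, in which the tool goes at most 0.0625 m and 10.7 degrees, less where a joint would pass 70% of its speed; a pose out of reach is approached as far as the arm can. The fingers move at their own pace and stop on an object; the grip force is fixed at half the most. Time passes only in rows, so rows that do not move let the fingers close. It prints the time, the measured TCP pose, the force, the opening and the grip force at its end.
- ctrl.get_obs(): the state, without advancing time (a new reading comes with each control period).
- ctrl.snapshot(name): name is "scene" or "top"; returns a dict with "frame" (384x512x3 uint8, red, green, blue), "z_map" (384x512 float32, m along the optical axis (not along the pixel's ray), 0 where there is no reading), "fovy" (degrees; the focal length in pixels is half the picture's height over the tangent of half this angle, whatever the lens; pixels are square), "cx", "cy" (the principal point, pixels), "k1" (the pictures are not rectified: a ray, as slopes to the right and down, at radius r is drawn at 1 + k1 r^2 times it, then the intrinsics apply), "R" (3x3) and "t" (3): a world point X has camera coordinates R X + t. Camera axes: x right, y down, z forward; pixel columns grow to the right and rows downward; lengths in m; the calibration is good to about 2 mm. A picture is of the moment at which its call begins.
- ctrl.close_job(): hands the job in; it is judged then, once.
The state is a dict: "clock": time; "joint_pos": joint angles; "qvel": joint speeds; "tau": joint torques, N m; "tool_pos": TCP position; "orientation": TCP orientation; "force": force on the tool from outside, world axes, zero at the start; "moment": the same for the moment, N m; "opening": finger opening in m; "gripper_force": force on a finger pad.
Only numpy, scipy, OpenCV 4.12 (cv2) and the standard library are available. Lean on these libraries where they do the work, as an engineer would, in place of code of your own. Each camera call takes 0.05 s, during which the arm holds its last target. There are 200 camera calls.

### The job

On the battery board, each bin has a hinged tag before it: tipped towards its bin (round dot uppermost) it says full, tipped away towards the robot (bar uppermost) it says not full. With the fingertips, gently push over whichever tags are wrong, so that exactly the bins packed full of batteries have their tags tipped towards them and all the other tags are tipped away. Do not pinch the tags, and leave everything else on the bench where it stands.

Things in the scene. Friction and masses are not known exactly. Their poses are not given: they have to be found in the camera images.
- board: plywood board lying fixed on the bench, 300 (x) x 480 (y) x 12 thick, origin at the centre of its underside. +x points away from the robot (turned up to 13 degrees), y along the row of bins. Four bins stand on it along y, 115 apart, one tag stand before each on the robot's side; bins and stands share its yaw and cannot move (mm)
- bin_a: open cardboard bin, 120 (x) x 96 (y) x 45 tall, fixed on the board; FULL: six D cells (a full bin has 3 x 2 upright cells, 33 dia, whose tops stand 21 above the rim). Origin: centre of its underside, 12 above the bench. Which of the four places it has varies. Its tag stand's origin lies 153 from this one along -x (mm)
- bin_b: open cardboard bin, 120 (x) x 96 (y) x 45 tall, fixed on the board; FULL: six D cells (a full bin has 3 x 2 upright cells, 33 dia, whose tops stand 21 above the rim). Origin: centre of its underside, 12 above the bench. Which of the four places it has varies. Its tag stand's origin lies 153 from this one along -x (mm)
- bin_c: open cardboard bin, 120 (x) x 96 (y) x 45 tall, fixed on the board; NOT full: only two D cells (a full bin has 3 x 2 upright cells, 33 dia, whose tops stand 21 above the rim). Origin: centre of its underside, 12 above the bench. Which of the four places it has varies. Its tag stand's origin lies 153 from this one along -x (mm)
- bin_d: open cardboard bin, 120 (x) x 96 (y) x 45 tall, fixed on the board; NOT full: empty (a full bin has 3 x 2 upright cells, 33 dia, whose tops stand 21 above the rim). Origin: centre of its underside, 12 above the bench. Which of the four places it has varies. Its tag stand's origin lies 153 from this one along -x (mm)
- stand_a: fixed aluminium stand of one tag, foot 50 (x) x 66 (y) x 8 thick, two ears 5 thick at y = +-30, 36 tall. Origin: centre of its underside, 12 above the bench; +x points to its bin. The tag's hinge axis runs along y, 30 above this origin. 90 is free from the hinge to the bin's front. Which of the four places it has varies (mm)
- tag_a (a joint): hinge of the white tag on stand_a, rad: 0 = leaning fully away from its bin, to the robot, 34 degrees off upright (black bar uppermost: not full); 0.6 = upright; 1.2 = leaning fully to its bin, 34 degrees off upright (round black dot uppermost: full). Swings freely, falls by its own weight to the side it leans and rests on a stop there
- tag_a_edge (a point): middle of the free edge of tag_a, a plastic plate 50 wide (y), 4 thick, 65 from hinge to free edge, about 40 g. At rest this point is 37 to one side of the hinge and 54 above it; upright, 65 above it (mm)
- stand_b: fixed aluminium stand of one tag, foot 50 (x) x 66 (y) x 8 thick, two ears 5 thick at y = +-30, 36 tall. Origin: centre of its underside, 12 above the bench; +x points to its bin. The tag's hinge axis runs along y, 30 above this origin. 90 is free from the hinge to the bin's front. Which of the four places it has varies (mm)
- tag_b (a joint): hinge of the white tag on stand_b, rad: 0 = leaning fully away from its bin, to the robot, 34 degrees off upright (black bar uppermost: not full); 0.6 = upright; 1.2 = leaning fully to its bin, 34 degrees off upright (round black dot uppermost: full). Swings freely, falls by its own weight to the side it leans and rests on a stop there
- tag_b_edge (a point): middle of the free edge of tag_b, a plastic plate 50 wide (y), 4 thick, 65 from hinge to free edge, about 40 g. At rest this point is 37 to one side of the hinge and 54 above it; upright, 65 above it (mm)
- stand_c: fixed aluminium stand of one tag, foot 50 (x) x 66 (y) x 8 thick, two ears 5 thick at y = +-30, 36 tall. Origin: centre of its underside, 12 above the bench; +x points to its bin. The tag's hinge axis runs along y, 30 above this origin. 90 is free from the hinge to the bin's front. Which of the four places it has varies (mm)
- tag_c (a joint): hinge of the white tag on stand_c, rad: 0 = leaning fully away from its bin, to the robot, 34 degrees off upright (black bar uppermost: not full); 0.6 = upright; 1.2 = leaning fully to its bin, 34 degrees off upright (round black dot uppermost: full). Swings freely, falls by its own weight to the side it leans and rests on a stop there
- tag_c_edge (a point): middle of the free edge of tag_c, a plastic plate 50 wide (y), 4 thick, 65 from hinge to free edge, about 40 g. At rest this point is 37 to one side of the hinge and 54 above it; upright, 65 above it (mm)
- stand_d: fixed aluminium stand of one tag, foot 50 (x) x 66 (y) x 8 thick, two ears 5 thick at y = +-30, 36 tall. Origin: centre of its underside, 12 above the bench; +x points to its bin. The tag's hinge axis runs along y, 30 above this origin. 90 is free from the hinge to the bin's front. Which of the four places it has varies (mm)
- tag_d (a joint): hinge of the white tag on stand_d, rad: 0 = leaning fully away from its bin, to the robot, 34 degrees off upright (black bar uppermost: not full); 0.6 = upright; 1.2 = leaning fully to its bin, 34 degrees off upright (round black dot uppermost: full). Swings freely, falls by its own weight to the side it leans and rests on a stop there
- tag_d_edge (a point): middle of the free edge of tag_d, a plastic plate 50 wide (y), 4 thick, 65 from hinge to free edge, about 40 g. At rest this point is 37 to one side of the hinge and 54 above it; upright, 65 above it (mm)
- cell_1: spare D cell standing upright on the board between tag stands, 33 dia x 61 tall, origin at its foot; leave alone (mm)
- cell_2: second spare D cell, same size, standing between two other tag stands; leave alone (mm)
- cap: yellow plastic lens cap, 34 dia x 22 tall, on the board between the two middle tag stands; leave alone (mm)
- lantern: yellow hand lantern with a top handle, 102 x 90 x 114 tall, on the bench left of the board; leave alone (mm)
- tape_roll: roll of brown packing tape lying flat, 90 dia x 48 tall, left of the board; leave alone (mm)
- tape_gun: hand tape dispenser with red and black handle, about 225 x 50 x 83 tall, right of the board; leave alone (mm)
- knife: grey box cutter lying flat, 22 x 152 x 12 tall, on the bench on the robot's side of the board; leave alone (mm)

How it is judged (in metres and radians):
At the end, for the whole second after the job is handed in: The tags before both full bins rest towards their bins (joint above 1.05 rad), the other two rest away from theirs (joint below 0.15 rad), all tags at rest (below 0.1 rad/s) ((((horizontal distance between stand_a and bin_a below 0.17 m or horizontal distance between stand_a and bin_b below 0.17 m) and value of joint tag_a above 1.05 rad) or (not (horizontal distance between stand_a and bin_a below 0.17 m or horizontal distance between stand_a and bin_b below 0.17 m) and value of joint tag_a below 0.15 rad)) and (((horizontal distance between stand_b and bin_a below 0.17 m or horizontal distance between stand_b and bin_b below 0.17 m) and value of joint tag_b above 1.05 rad) or (not (horizontal distance between stand_b and bin_a below 0.17 m or horizontal distance between stand_b and bin_b below 0.17 m) and value of joint tag_b below 0.15 rad)) and (((horizontal distance between stand_c and bin_a below 0.17 m or horizontal distance between stand_c and bin_b below 0.17 m) and value of joint tag_c above 1.05 rad) or (not (horizontal distance between stand_c and bin_a below 0.17 m or horizontal distance between stand_c and bin_b below 0.17 m) and value of joint tag_c below 0.15 rad)) and (((horizontal distance between stand_d and bin_a below 0.17 m or horizontal distance between stand_d and bin_b below 0.17 m) and value of joint tag_d above 1.05 rad) or (not (horizontal distance between stand_d and bin_a below 0.17 m or horizontal distance between stand_d and bin_b below 0.17 m) and value of joint tag_d below 0.15 rad)) and velocity of joint tag_a between -0.1 and 0.1 rad/s and velocity of joint tag_b between -0.1 and 0.1 rad/s and velocity of joint tag_c between -0.1 and 0.1 rad/s and velocity of joint tag_d between -0.1 and 0.1 rad/s); the robot touches nothing.
It fails at once if a tag is pinched or forced (the fingers press a tag or its stand with over 15 N) (contact force between the fingers and stand_a above 15 N or contact force between the fingers and stand_b above 15 N or contact force between the fingers and stand_c above 15 N or contact force between the fingers and stand_d above 15 N).
It fails at once if a loose thing is lifted, carried or shifted by more than 20 mm (distance of any of cell_1, cell_2, cap, lantern, tape_roll, tape_gun, knife from where it was at the start of the episode above 0.02 m).
It fails at once if a loose thing is tipped over (more than 0.4 rad) (angle between any of cell_1, cell_2, cap, lantern, tape_roll, tape_gun, knife's own z axis and vertical above 0.4 rad).
It also fails if it takes over 51 s, if anything falls off the work surface, if the arm or the gripper's body presses on something with over 40 N, if the wrist force passes 120 N, or if a joint passes its speed limit or range.

## Working session

There is one attempt and no reset: what is moved stays moved. The work goes in short steps, Python scripts to look and compute and a shell command to move; the robot and the scene stay as the last step left them, time stands still between calls to the robot, and variables do not carry over. Pictures are saved under pics/ and viewed, at most 10 in all, crops included, and the job is handed in when it is done.

```bash
ls; mkdir -p pics
python3 - <<'E'
from plant import ctrl
import cv2,pickle
d={}
for n in("scene","top"):
    s=ctrl.snapshot(n);d[n]=s
    cv2.imwrite(f"pics/{n}0.png",s["frame"][:,:,::-1])
    print(n,s["fovy"],s["cx"],s["cy"],s["k1"],s["R"],s["t"])
pickle.dump(d,open("s0.pkl","wb"))
o=ctrl.get_obs();print(o)
E
```

```text
drive.py
pics
plant.py
scene 55.73410602237114 260.7395166640875 191.66485689956136 -0.0161841538640178 [[ 0.72535425  0.68825605  0.0128381 ]
 [ 0.57176124 -0.59198491 -0.56801668]
 [-0.38334096  0.41935364 -0.8229169 ]] [-0.42973212 -0.2613186   1.22515636]
top 43.695512131387474 257.5791010554357 186.0967707616182 -0.14729064571071188 [[ 0.00929938 -0.9997186  -0.02182277]
 [-0.99632607 -0.00740538 -0.08532011]
 [ 0.08513449  0.02253602 -0.99611457]] [0.04514983 0.56426394 1.47630581]
{'clock': 0.1, 'joint_pos': array([ 9.13902084e+01,  2.05887363e+01,  6.41051163e-01, -1.52064640e-02,
       -7.01341899e+01, -1.65071761e+01]), 'qvel': array([-0.01413082, -0.01657004, -0.03186945,  0.15530006, -0.00031934,
        0.00581458]), 'tau': array([-2.60606379e-03, -5.84161770e+01,  2.93751740e+01,  7.01544106e+00,
        1.01287241e-02, -5.61760328e-05]), 'tool_pos': array([0.17595708, 0.65124482, 0.22462386]), 'orientation': array([ 1.79917437e+02, -9.55877078e-03, -1.51221385e+01]), 'force': array([0.10779555, 0.37565678, 0.70762546]), 'moment': array([ 0.06171669, -0.05744599, -0.02028718]), 'gripper_force': 0.0, 'opening': 0.08764958379656218}
```

View pics/scene0.png

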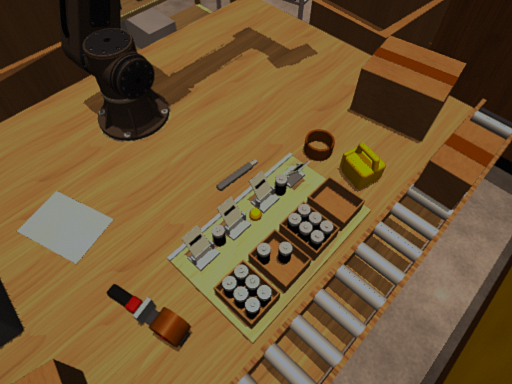

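View pics/top0.png

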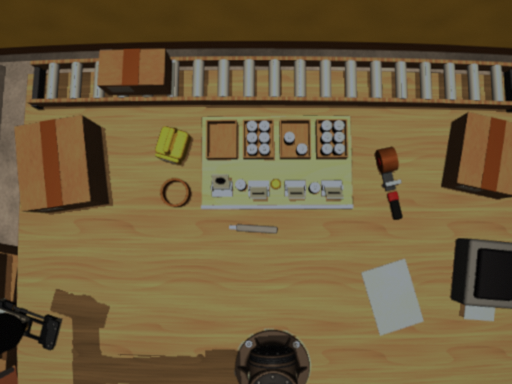

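```bash
cat > h.py <<'E'
import numpy as np,cv2,pickle
def cam(s):
    f=192/np.tan(np.radians(s["fovy"]/2)); return np.array([[f,0,s["cx"]],[0,f,s["cy"]],[0,0,1]]),np.array([s["k1"],0,0,0.])
def ray(s,uv):
    K,D=cam(s); n=cv2.undistortPoints(np.float64(uv).reshape(-1,1,2),K,D)[:,0]
    return n
def plane(s,uv,z):
    d=np.c_[ray(s,uv),np.ones(len(uv))]@s["R"]; c=-s["R"].T@s["t"]
    return c+d*((z-c[2])/d[:,2])[:,None]
def cloud(s):
    v,u=np.mgrid[:384,:512]; n=ray(s,np.c_[u.ravel(),v.ravel()]); zz=s["z_map"].ravel()[:,None]
    return ((np.c_[n,np.ones(len(n))]*zz-s["t"])@s["R"]).reshape(384,512,3)
def proj(s,X):
    K,D=cam(s); return cv2.projectPoints(np.float64(X).reshape(-1,1,3),cv2.Rodrigues(s["R"])[0],s["t"],K,D)[0][:,0]
E
python3 - <<'E'
from h import *
d=pickle.load(open("s0.pkl","rb"))
a=d["scene"]["frame"][150:280,160:320];b=d["top"]["frame"][165:215,195:360]
A=cv2.resize(a,None,fx=4,fy=4,interpolation=2);B=cv2.resize(b,None,fx=4,fy=4,interpolation=2)
cv2.imwrite("pics/c1.png",cv2.resize(A,None,fx=1.15,fy=1.15)[:,:,::-1]);cv2.imwrite("pics/c2.png",B[:,:,::-1])
for n in d:
    s=d[n];P=cloud(s);f=s["frame"]
    h=cv2.cvtColor(f,cv2.COLOR_RGB2HSV)
    m=(P[...,2]>.005)&(P[...,2]<.02)&(P[...,0]>.35)&(P[...,0]<.85)&(abs(P[...,1])<.35)&(s["z_map"]>0)
    g=m&(h[...,0]>22)&(h[...,0]<45)&(h[...,2]>90)
    g=cv2.morphologyEx(g.astype(np.uint8),cv2.MORPH_OPEN,np.ones((2,2)))
    k,l,st,_=cv2.connectedComponentsWithStats(g);i=1+st[1:,4].argmax();q=P[g>0]
    print(n,"z med",np.median(q[:,2]),len(q)); r=cv2.minAreaRect(np.float32(q[:,:2]*1000));print(r)
    t=(P[...,2]>.06)&(P[...,2]<.09)&(P[...,0]>.35)&(P[...,0]<.85)&(P[...,1]>-.27)&(P[...,1]<.3)
    k,l,st,c=cv2.connectedComponentsWithStats(t.astype(np.uint8))
    for i in range(1,k):
        if st[i,4]>8: print(st[i,4],c[i].round(1),P[l==i].mean(0).round(4),P[l==i].max(0).round(4),P[l==i].min(0).round(4))
E
```

```text
scene z med 0.012234975397986765 6094
((716.1109008789062, -73.27645874023438), (411.6304626464844, 611.1528930664062), 1.6754323244094849)
350 [358.5 166.4] [0.6989 0.2848 0.0716] [0.7402 0.2999 0.0874] [0.6368 0.2648 0.0602]
50 [296.9 168.3] [0.5814 0.1556 0.0768] [0.5922 0.1862 0.0898] [0.5702 0.137  0.0605]
208 [259.  183.5] [0.5413 0.0459 0.0754] [0.5538 0.0719 0.0895] [0.528  0.0216 0.0602]
117 [280.5 179.6] [0.5715 0.0992 0.07  ] [0.5865 0.1173 0.0757] [0.555  0.0854 0.06  ]
1734 [327.7 278.6] [ 0.8386 -0.0274  0.0793] [0.85   0.2997 0.0875] [ 0.8295 -0.2699  0.0601]
227 [228.3 210. ] [ 0.5426 -0.0688  0.0757] [ 0.5543 -0.0427  0.0899] [ 0.5301 -0.093   0.0605]
925 [310.  223.7] [0.7177 0.0456 0.0743] [0.7677 0.0846 0.0808] [0.6617 0.0131 0.06  ]
146 [217.4 230.6] [ 0.5639 -0.127   0.0703] [ 0.5795 -0.11    0.0756] [ 0.5463 -0.1418  0.0603]
279 [194.4 239.6] [ 0.5443 -0.1836  0.0751] [ 0.5568 -0.1582  0.0899] [ 0.5301 -0.2081  0.0601]
167 [284.9 248.6] [ 0.7177 -0.0496  0.0746] [ 0.7326 -0.0325  0.0803] [ 0.7001 -0.063   0.0601]
167 [263.2 249.7] [ 0.6823 -0.0876  0.0747] [ 0.
[... 861 characters left out ...]
 0.074 ] [ 0.7278 -0.0305  0.0831] [ 0.6947 -0.0618  0.0609]
95 [301.4 148.8] [ 0.6749 -0.084   0.0737] [ 0.6906 -0.068   0.0833] [ 0.6601 -0.0981  0.0606]
132 [220.1 180.3] [0.5762 0.163  0.0753] [0.5884 0.1884 0.0899] [0.5632 0.1387 0.06  ]
93 [240.  184.3] [0.5651 0.1025 0.07  ] [0.5817 0.1177 0.0789] [0.5506 0.0872 0.0628]
94 [314.7 187.3] [ 0.5577 -0.1246  0.0698] [ 0.5745 -0.11    0.0766] [ 0.5428 -0.1413  0.0622]
94 [296.  193.5] [ 0.5382 -0.0677  0.0739] [ 0.5527 -0.0433  0.0899] [ 0.5265 -0.0925  0.0601]
104 [257.8 193.9] [0.5358 0.048  0.0755] [0.5458 0.0721 0.0893] [0.5256 0.0229 0.0605]
99 [334.1 193.6] [ 0.5385 -0.1829  0.0754] [ 0.5507 -0.1575  0.0897] [ 0.5243 -0.2075  0.0603]
```

View pics/c1.png

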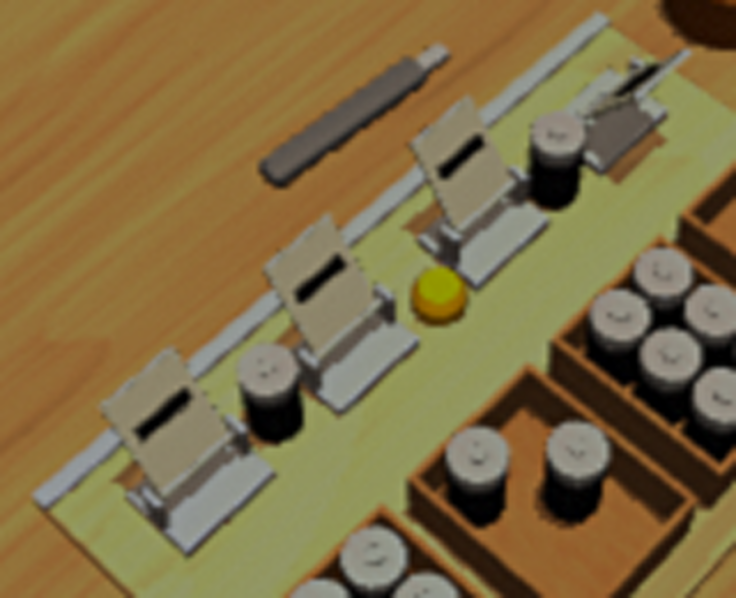

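View pics/c2.png

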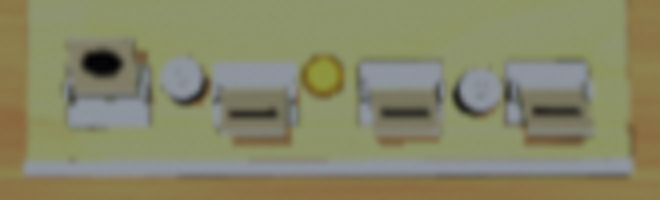

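Left to right (+y to −y) in the crops, the bins are empty, full, two cells, full. The leftmost tag shows its dot at top crop (100,65). The other three show bars at (255,112), (405,112) and (560,110). So tag 1 (y≈.16) must go to the robot, and tags 2 (y≈.047) and 4 (y≈−.183) towards their bins. The hinge line is at x≈.558 with board yaw ≈0.7°.

```bash
python3 drive.py '[[0.05,0.031,0,-3,0],[0.1,0.0625,0,-6,0],[0.15,0.094,0,-9,0],[0.2,0.125,0,-12,0],[0.25,0.156,0,-15,0],[0.3,0.188,0,-15.8,0],[0.35,0.22,0,-15.8,0],[0.4,0.25,0,-15.8,0]]'
```

```text
clock: 1.1
tool_pos: [0.4978, 0.3043, 0.2254]
orientation: [180.0, 0.0, 0.7]
force: [2.0, 0.4, 0.4]
opening: 0.0137
gripper_force: 0.0
```

```bash
python3 drive.py '[[0.045,0.04,0,0,0],[0.09,0.08,0,0,0],[0.132,0.12,0,0,0],[0.133,0.146,0,0,0],[0.133,0.146,0.05,0,0],[0.133,0.146,0.1,0,0],[0.133,0.146,0.118,0,0],[0.133,0.146,0.118,0,0]]'
python3 - <<'E'
from h import *
from plant import ctrl
for n in("scene","top"):
    s=ctrl.snapshot(n)
    c=s["frame"][120:270,170:360] if n=="scene" else s["frame"][120:220,190:360]
    cv2.imwrite(f"pics/{n}1.png",cv2.resize(c,None,fx=4,fy=3.9,interpolation=2)[:,:,::-1])
E
```

```text
clock: 2.1
tool_pos: [0.6312, 0.1615, 0.107]
orientation: [179.9, 0.1, 0.7]
force: [-0.0, 0.3, 0.2]
opening: 0.0006
gripper_force: 0.0
```

View pics/scene1.png

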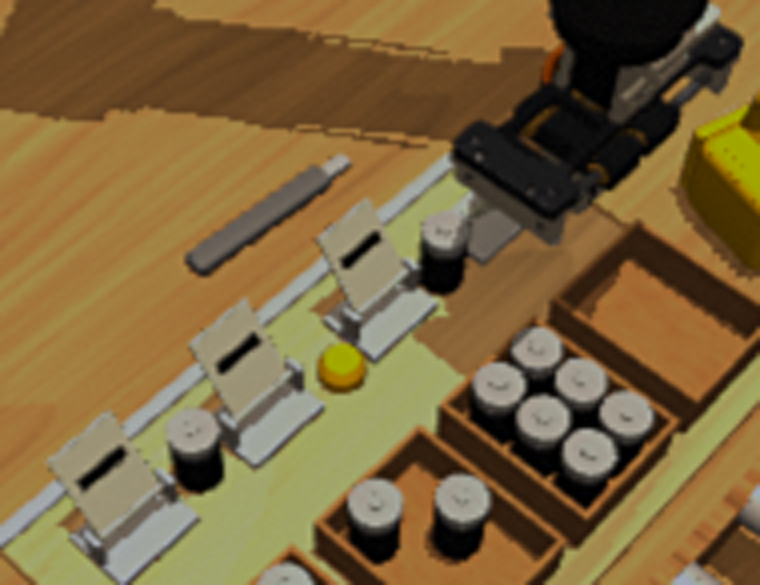

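The gripper stands between tag 1 and the empty bin, around (560,170), touching nothing. Next is a slow push towards the robot.

```bash
python3 drive.py '[[-0.012,0,0,0,0],[-0.022,0,0,0,0],[-0.032,0,0,0,0],[-0.042,0,0,0,0],[-0.052,0,0,0,0],[-0.062,0,0,0,0],[-0.07,0,0,0,0],[-0.078,0,0,0,0]]'; python3 drive.py '[[0.01,0,0,0,0],[0.03,0,0,0,0],[0.03,0,-0.05,0,0],[0.03,0,-0.07,0,0],[0.03,0,-0.07,0,0]]'
```

```text
clock: 3.2
tool_pos: [0.5533, 0.1607, 0.1075]
orientation: [-180.0, -0.0, 0.7]
force: [-0.3, -0.8, 0.1]
opening: 0.0
gripper_force: 0.0
clock: 3.82
tool_pos: [0.5854, 0.1615, 0.1793]
orientation: [-179.9, -0.2, 0.7]
force: [-0.1, 0.1, -0.2]
opening: 0.0004
gripper_force: 0.0
```

```bash
python3 drive.py '[[-0.035,0.04,0,0,0],[-0.07,0.08,0,0,0],[-0.098,0.115,0,0,0],[-0.098,0.115,0.03,0,0],[-0.098,0.115,0.06,0,0],[-0.098,0.115,0.071,0,0],[-0.098,0.115,0.071,0,0]]'
python3 - <<'E'
from h import *
from plant import ctrl
s=ctrl.snapshot("scene")
cv2.imwrite("pics/s2.png",cv2.resize(s["frame"][120:270,170:360],None,fx=4,fy=3.9,interpolation=2)[:,:,::-1])
E
```

```text
clock: 4.7
tool_pos: [0.4869, 0.0446, 0.1057]
orientation: [179.9, 0.1, 0.7]
force: [0.8, 0.5, 1.0]
opening: -0.0001
gripper_force: 0.0
```

View pics/s2.png

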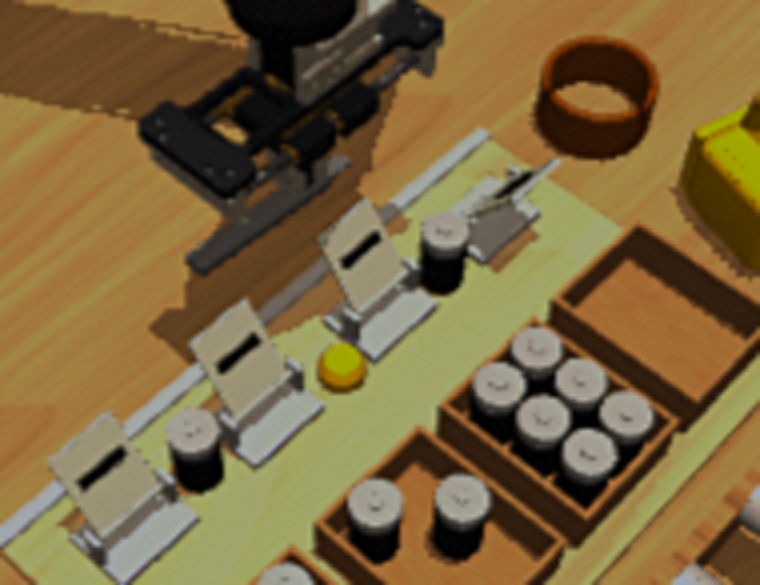

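Tag 1 at (515,185) still looks edge-on, leaning to its bin. I'll check it from the top view.

Run:
```python
from h import *
from plant import ctrl
s=ctrl.snapshot("top");P=cloud(s)
m=(P[...,2]>.06)&(P[...,2]<.11)&(P[...,0]>.5)&(P[...,0]<.63)&(P[...,1]>.13)&(P[...,1]<.2)
q=P[m];print(len(q),q.mean(0),q.min(0),q.max(0)); print(np.polyfit(q[:,2],q[:,0],1))
q0=cloud(pickle.load(open("s0.pkl","rb"))["top"]);q0=q0[(q0[...,2]>.06)&(q0[...,2]<.11)&(q0[...,0]>.5)&(q0[...,0]<.63)&(q0[...,1]>.13)&(q0[...,1]<.2)];print(len(q0),q0.mean(0),q0.min(0),q0.max(0),np.polyfit(q0[:,2],q0[:,0],1))
cv2.imwrite("pics/t2.png",cv2.resize(s["frame"][140:225,190:360],None,fx=4,fy=4,interpolation=2)[:,:,::-1])
print(ctrl.get_obs()["tool_pos"])
```

```text
174 [0.5803439  0.1632758  0.08035002] [0.56599194 0.13801833 0.06003271] [0.59404062 0.18888722 0.10023797]
[0.69332256 0.52463542]
178 [0.57996989 0.16321945 0.08001946] [0.56324518 0.13868479 0.06001175] [0.59435512 0.18865436 0.0997632 ] [0.72578633 0.52189285]
[0.4877779  0.04508869 0.10700737]
```

View pics/t2.png

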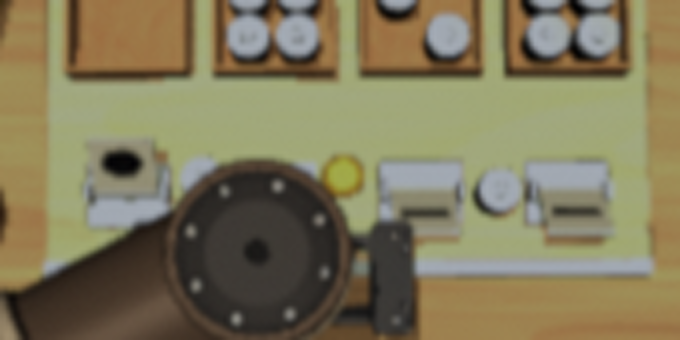

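Tag 1 is still showing its dot at (120,160), so the push missed it or the tag came back. I'll check where the fingertips really are from the depth.

Run:
```python
from h import *
from plant import ctrl
s=ctrl.snapshot("scene");P=cloud(s)
m=(abs(P[...,0]-.488)<.045)&(abs(P[...,1]-.045)<.08)&(P[...,2]>.02)&(P[...,2]<.25)
q=P[m]
for a in np.arange(.02,.2,.01):
    r=q[(q[:,2]>=a)&(q[:,2]<a+.01)]
    if len(r): print(round(a,2),len(r),r.min(0).round(3),r.max(0).round(3))
print(proj(s,[[.488,.045,.082],[.488,.045,.107]]))
cv2.imwrite("pics/f.png",cv2.resize(s["frame"][130:200,190:290],None,fx=8,fy=8,interpolation=2)[:,:,::-1])
```

```text
0.08 24 [0.53  0.022 0.082] [0.533 0.072 0.09 ]
0.09 58 [0.524 0.022 0.09 ] [0.533 0.072 0.099]
0.1 1 [0.497 0.05  0.108] [0.497 0.05  0.108]
0.11 26 [0.481 0.028 0.11 ] [0.5   0.059 0.119]
0.12 30 [0.484 0.028 0.12 ] [0.5   0.059 0.13 ]
0.13 13 [0.48  0.027 0.13 ] [0.5   0.06  0.139]
0.14 5 [0.496 0.025 0.143] [0.501 0.029 0.149]
0.17 19 [0.472 0.01  0.172] [0.527 0.124 0.18 ]
0.18 118 [ 0.461 -0.027  0.18 ] [0.528 0.125 0.19 ]
0.19 324 [ 0.46  -0.026  0.19 ] [0.528 0.123 0.2  ]
[[244.69047901 171.29272531]
 [244.47053344 165.53939645]]
```

View pics/f.png

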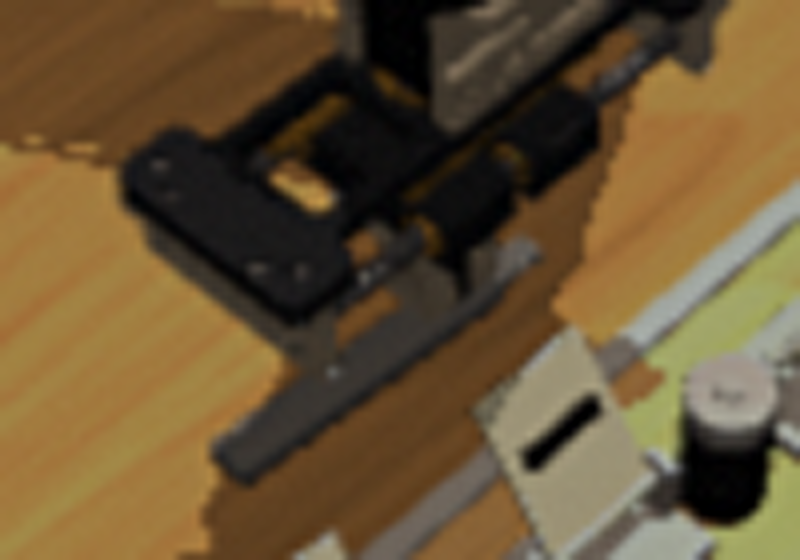

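The view shows the closed fingers ending at about (470,280) in the crop. By depth that is z≈.109, not the .082 that tool_pos implies, and the body is about 25 mm high too. So the tips pass over the tags, and I'll go 25 mm lower.

```bash
python3 drive.py '[[0,0,0.012,0,0],[0,0,0.025,0,0],[0,0,0.025,0,0]]'
python3 - <<'E'
from h import *
from plant import ctrl
for n in("scene",):
    s=ctrl.snapshot(n);P=cloud(s)
    q=P[(abs(P[...,0]-.488)<.03)&(abs(P[...,1]-.045)<.03)&(P[...,2]>.03)&(P[...,2]<.13)];q=q[q[:,0]<.51]
    print(len(q),q.min(0),q.max(0))
E
```

```text
clock: 5.22
tool_pos: [0.4861, 0.0444, 0.0801]
orientation: [179.9, 0.1, 0.7]
force: [-0.5, 0.7, 0.8]
opening: 0.0006
gripper_force: 0.0
64 [0.47690415 0.0248824  0.08500483] [0.50009907 0.06065711 0.11720853]
```

```bash
python3 drive.py '[[0.01,0,0,0,0],[0.02,0,0,0,0],[0.03,0,0,0,0],[0.039,0,0,0,0],[0.048,0,0,0,0],[0.057,0,0,0,0],[0.066,0,0,0,0],[0.075,0,0,0,0]]'; python3 drive.py '[[0,0,0,0,0],[-0.03,0,0,0,0],[-0.06,0,0,0,0],[-0.06,0,-0.05,0,0],[-0.06,0,-0.098,0,0],[-0.06,0,-0.098,0,0]]'
cat > chk.py <<'E'
from h import *
from plant import ctrl
for n in("scene","top"):
    P=cloud(ctrl.snapshot(n))
    for i,y in enumerate((.161,.046,-.068,-.183)):
        q=P[(P[...,2]>.06)&(P[...,2]<.11)&(P[...,0]>.505)&(P[...,0]<.62)&(abs(P[...,1]-y)<.032)]
        if len(q)>8: print(n,i+1,len(q),q.mean(0).round(4))
E
python3 chk.py
```

```text
clock: 6.28
tool_pos: [0.5627, 0.0457, 0.0814]
orientation: [180.0, 0.0, 0.7]
force: [-1.2, -0.1, 0.5]
opening: 0.0004
gripper_force: 0.0
clock: 7.02
tool_pos: [0.5041, 0.0458, 0.1837]
orientation: [-179.8, -0.4, 0.7]
force: [0.1, 0.2, -0.7]
opening: 0.0004
gripper_force: 0.0
scene 1 79 [0.5868 0.1579 0.084 ]
scene 2 88 [0.5881 0.0441 0.084 ]
scene 3 305 [ 0.5399 -0.0688  0.0792]
scene 4 348 [ 0.5412 -0.1838  0.0797]
top 1 172 [0.5805 0.1633 0.0799]
top 3 77 [ 0.5344 -0.0777  0.0801]
top 4 126 [ 0.5348 -0.1829  0.0809]
```

Tag 2 now leans to its bin. Next is tag 4.

```bash
python3 drive.py '[[-0.005,0.058,0,0,0],[-0.01,0.115,0,0,0],[-0.015,0.173,0,0,0],[-0.019,0.229,0,0,0],[-0.019,0.229,0.04,0,0],[-0.019,0.229,0.08,0,0],[-0.019,0.229,0.098,0,0],[-0.019,0.229,0.098,0,0]]'; python3 drive.py '[[0.01,0,0,0,0],[0.02,0,0,0,0],[0.03,0,0,0,0],[0.039,0,0,0,0],[0.048,0,0,0,0],[0.057,0,0,0,0],[0.066,0,0,0,0],[0.076,0,0,0,0]]'; python3 drive.py '[[0,0,0,0,0],[-0.03,0,0,0,0],[-0.06,0,0,0,0],[-0.06,0,-0.05,0,0],[-0.06,0,-0.098,0,0],[-0.06,0,-0.098,0,0]]'; python3 chk.py
```

```text
clock: 8.12
tool_pos: [0.4836, -0.1842, 0.0789]
orientation: [-180.0, 0.3, 0.7]
force: [-0.8, 0.3, 0.4]
opening: 0.0005
gripper_force: 0.0
clock: 9.12
tool_pos: [0.5625, -0.1833, 0.0815]
orientation: [180.0, 0.0, 0.7]
force: [-0.2, 0.5, 0.1]
opening: 0.0008
gripper_force: 0.0
clock: 9.88
tool_pos: [0.504, -0.1843, 0.1837]
orientation: [180.0, -0.4, 0.7]
force: [0.3, 0.6, -0.4]
opening: 0.0005
gripper_force: 0.0
scene 1 79 [0.5871 0.158  0.0843]
scene 2 90 [0.5879 0.0439 0.0838]
scene 3 303 [ 0.5398 -0.0686  0.0796]
scene 4 116 [ 0.5914 -0.1838  0.0848]
top 1 173 [0.5803 0.1633 0.0803]
top 4 17 [ 0.5958 -0.1831  0.0964]
```

```bash
python3 drive.py '[[0.022,-0.057,0,0,0],[0.045,-0.114,0,0,0],[0.067,-0.171,0,0,0],[0.09,-0.228,0,0,0],[0.112,-0.285,0,0,0],[0.134,-0.343,0,0,0],[0.134,-0.343,0,0,0]]'; python3 drive.py '[[0,0,0.04,0,0],[0,0,0.08,0,0],[0,0,0.098,0,0],[0,0,0.098,0,0]]';  python3 drive.py '[[-0.012,0,0,0,0],[-0.022,0,0,0,0],[-0.032,0,0,0,0],[-0.042,0,0,0,0],[-0.052,0,0,0,0],[-0.062,0,0,0,0],[-0.07,0,0,0,0],[-0.078,0,0,0,0]]'; python3 drive.py '[[0,0,0,0,0],[0.03,0,0,0,0],[0.05,0,0,0,0],[0.05,0,-0.06,0,0],[0.05,0,-0.12,0,0],[0.05,0,-0.12,0,0]]'; python3 chk.py
```

```text
clock: 10.85
tool_pos: [0.6318, 0.1641, 0.1764]
orientation: [179.9, 0.2, 0.9]
force: [-0.3, 0.2, -0.6]
opening: -0.0
gripper_force: 0.0
clock: 11.35
tool_pos: [0.6308, 0.1596, 0.0798]
orientation: [179.9, 0.2, 0.7]
force: [0.4, 0.7, 0.8]
opening: 0.0006
gripper_force: 0.0
clock: 12.35
tool_pos: [0.5532, 0.1596, 0.0814]
orientation: [180.0, 0.0, 0.7]
force: [0.1, -0.7, -0.4]
opening: 0.0004
gripper_force: 0.0
clock: 13.1
tool_pos: [0.607, 0.1613, 0.2074]
orientation: [-179.8, -0.5, 0.7]
force: [0.0, -0.0, -0.4]
opening: 0.0007
gripper_force: 0.0
scene 1 222 [0.5369 0.1605 0.0798]
scene 2 90 [0.5879 0.0438 0.0837]
scene 3 304 [ 0.5398 -0.0689  0.0795]
scene 4 118 [ 0.5913 -0.1842  0.0847]
top 1 136 [0.5301 0.1624 0.0817]
top 2 163 [0.5816 0.049  0.0805]
top 3 133 [ 0.5345 -0.0671  0.0801]
top 4 163 [ 0.5842 -0.1814  0.0796]
```

Both cameras agree: tags 1 and 3 lean to the robot, and 2 and 4 to their full bins. The arm is clear, so I'm handing in.

```bash
python3 -c "
from plant import ctrl
print(ctrl.close_job())"
```

```text
the job is handed in; nothing more can be done
None
```

The job is handed in: both cameras showed the tags at the two full bins tipped towards them and the other two tipped to the robot; the first push on the leftmost tag passed over it (fingertips about 25 mm higher than reported) and was redone lower.

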